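# Lock the rock-core cradle with its pin and hairpin clip

### The job

The steel strap over the rock core needs locking: push the headed pin all the way home through the bracket, then take the hairpin clip out of its wooden block and slide its straight leg down through the pin's cross hole until the clip snaps fully home round the shank. Feel for the hole and ease the clip in gently, never forcing it against the pin; let go at the end, and leave the flask, jar, vial and rock specimen where they stand.

Things in the scene. Friction and masses are not known exactly. Their poses are not given: they have to be found in the camera images.
- cradle: Fixed cradle, origin on the table, axes as ear_face. Dark wooden base; grey rock core, 50 mm thick, top 71 mm up, on the +x side, its near face 37 mm from the pin's axis, under a steel strap. Two steel ears, 28 mm wide along x, 8 mm thick along y, 32 mm apart overall, tops 93 mm up, carry the pin, with the strap's tongue between them.
- ear_face (a point): Point on the pin's axis where the pin leaves the outer face of the far ear (away from the head), 80 mm above the table, fixed. y runs along the pin from its head to its free end, z is up, x is across. With the pin home its free end, an 18 mm round steel shank, sticks out 22 to 48 mm past this point, clear all round.
- pin_head (a point): Centre of the outer face of the pin's round steel head (28 mm wide, 8 mm thick), moves with the pin; 40 mm from ear_face towards -y when home. The cross hole, 8 x 8 mm, runs straight up and down through the shank, 12 mm short of its free end. How far along is not reported: pins differ, 10 to 36 mm past ear_face when home. Drawn out, the hole is inside the ears.
- pin (a joint): How far the pin is drawn out, m: 0 = fully home (hard stop), up to 0.052; starts 0.038 to 0.048 out. Push its head along the +y axis of ear_face to send it home; friction about 4 N. The pin does not turn.
- clip_grip (a point): Centre of the clip's black rubber grip tab: 26 mm along its x, 10 mm along y, 24 mm high. The clip stands legs down in the block, grip centre 81 mm above the table; lift it straight up 45 mm to clear. Axes: z up along the legs, x from the straight leg (6 mm round, straight below the grip centre) to the sprung leg. It goes on with its y along the pin, x either way round.
- clip_seat (a point): Point on the straight leg 40 mm below the grip centre; it lies on the pin's axis, in the hole's centre, when the clip is home. A 14 x 14 mm rubber flange, underside 9.3 mm above this point, is the stop that comes down on the pin. The sprung leg hangs 12 mm to +x, bowed to hug the shank, its throat 8 mm and flared end 20 mm below this point.
- clip_tip (a point): Blunt lower end of the clip's straight leg, 68.5 mm below the grip centre.
- clip_leg (a joint): How far the clip's sprung leg is spread, rad: 0 closed. It must spread by about 0.05 to pass the shank, which takes roughly 6 N downwards on the clip, and snaps closed once past.
- block: Fixed wooden block, 70 x 40 mm and 50 mm high, whose slot holds the clip; origin on the table straight below the straight leg, axes as the clip's.
- flask: Bystander: steel flask, 64 mm wide, 178 mm tall, origin at the centre of its underside.
- jar: Bystander: clear sample jar with glass stopper, 50 mm wide, 96 mm tall, origin at the centre of its underside.
- vial: Bystander: small amber vial, 34 mm wide, 65 mm tall, origin at the centre of its underside.
- specimen: Bystander: white rock specimen, 92 mm wide, 50 mm high, origin at the centre of its underside.
- clip: The clip as a whole, steel wire with a rubber grip, about 75 g; origin and axes as clip_seat.
Mind the look-alikes: they are no part of the job. There is more than one size of the clip; the job needs the largest. There is more than one size of the cradle; the job needs the larger.

How it is judged:
On the way, in this order (a step that is already met when the one before it is completed fails the run):
1. the pin is pushed fully home (value of joint pin below 0.002 m), for 0.2 s.
2. the clip's straight leg is in the cross hole, the pin still home (x of clip_seat in the frame of ear_face between -0.004 and 0.004 m and y of clip_seat in the frame of ear_face between 0.005 and 0.04 m and z of clip_tip in the frame of ear_face below 0 m and value of joint pin below 0.003 m), for 0.1 s.
At the end, for the whole second after the job is handed in: The pin is within 3 mm of home; the clip is upright (within 0.15 rad) with its seat point on the pin's axis (within 3 mm across, no more than 2 mm above or 3 mm below it, 5 to 40 mm past ear_face), its sprung leg closed (under 0.025 rad) round the shank, at rest (x of clip_seat in the frame of ear_face between -0.003 and 0.003 m and y of clip_seat in the frame of ear_face between 0.005 and 0.04 m and z of clip_seat in the frame of ear_face between -0.003 and 0.002 m and angle between clip_seat's own z axis and vertical below 0.15 rad and value of joint clip_leg below 0.025 rad and value of joint pin below 0.003 m and linear speed of clip below 0.01 m/s); the robot touches nothing.
It fails at once if the clip is forced against the pin or its bracket with more than 25 N (contact force between clip and cradle above 25 N).
It fails at once if the flask is moved more than 20 mm (distance of flask from where it was at the start of the episode above 0.02 m).
It fails at once if the jar is moved more than 20 mm (distance of jar from where it was at the start of the episode above 0.02 m).
It fails at once if the vial is moved more than 20 mm (distance of vial from where it was at the start of the episode above 0.02 m).
It fails at once if the specimen is moved more than 20 mm (distance of specimen from where it was at the start of the episode above 0.02 m).
It also fails if it takes over 72 s, if anything falls off the work surface, if the arm or the gripper's body presses on something with over 40 N, if the wrist force passes 120 N, or if a joint passes its speed limit or range.

### The arm

A 7-joint arm with a two-finger parallel gripper is mounted at the origin on the work surface. World frame = base frame: x ahead of the robot, y to its left, z up, the work surface at z = 0. Lengths are in m, angles in rad, forces in N, time in s.
With the tool pointing down it reaches from about 0.425 to 0.875 m from the base axis. Payload 8.4 kg.
Tool frame: the origin (TCP) lies between the finger pads; the fingertips stand 22 mm ahead of it and the grasp point (between the pads) lies 3 mm ahead of it; x points along the fingers, y is the direction in which the jaws open and shut, and the axes are right-handed (so a half turn about x gives the same grasp; the last joint's range is limited). The gripper opens to 85 mm and grips with 20 to 120 N. Pads are 22 mm wide; open, the fingers measure 114 mm over their backs; the gripper's body (76 mm by 85 mm) begins 54 mm behind the grasp point. The pads swing forward as they close: fully open they stand 13 mm farther back than shut.
Start: joints at [-1.263, 0.333, 0.04, 1.465, -0.013, 1.343, -0.059], TCP at [0.257, 0.597, 0.253] pointing down, gripper open.
Joint ranges: [-2.58, 2.58], [-0.38, 2.09], [-1.3, 1.39], [0.25, 2.4], [-1.5, 4.64], [0.08, 2.09], [-2.65, 2.65]. Speed limits (rad/s): [2.22, 2.22, 2.79, 2.79, 3.14, 3.14, 3.14].

### API

Orientations are given as a 3x3 rotation matrix whose columns are the frame's x, y, z axes.
In Python, from bench import robot, eyes gives the robot as it stands.
- The arm moves only by the tool servo_tool, never from a script. Its argument "increments" is a list of rows, each a list of 7 numbers: the shift along the world's x, y, z in m, then the turn, a rotation vector about the world's x, y, z in rad, then the gripper's target within -1 to 1 (fully open at 1, half-way at 0, shut at -1). A call has 1 to 10 rows; each row is the pose to reach, as a shift and turn from the pose commanded when the call began; what a row does not reach only later rows make up. A row lasts 1/10 s, in which the tool goes at most 50 mm and 8.59 degrees, less where a joint would pass 70% of its speed; a pose out of reach is approached as far as the arm can. A call with a gripper value outside its range is refused whole. The fingers move at their own pace and stop on an object; "newtons" is the grip in N (left out, the last holds). Time passes only in rows, so rows that repeat a pose let the fingers close. It gives the time, the measured TCP pose, the force and the opening at its end, in the units of the state.
- robot.state(): the state, without advancing time (a new reading comes with each control period).
- eyes.capture(name): name is "scene" or "side" or "wrist"; returns a dict with "image" (400x640x3 uint8, red, green, blue), "fov_y" (degrees; the focal length in pixels is half the picture's height over the tangent of half this angle, whatever the lens; pixels are square), "cx", "cy" (the principal point, pixels), "R" (3x3) and "t" (3): a world point X has camera coordinates R X + t; the wrist camera has in their place "tool_from_camera" (4x4, takes a point from camera to tool coordinates, whose origin is the TCP and whose axes are the tool frame's). Camera axes: x right, y down, z forward; pixel columns grow to the right and rows downward; lengths in m; the calibration is good to about 2 mm. The wrist camera is an equidistant fisheye: a pixel r from the principal point sees the ray r / f radians off the axis. A picture is of the moment at which its call begins: read the wrist's pose just before it. There is no depth.
- robot.finish_job(): hands the job in, once; it reports no verdict.
The state is a dict: "t": time; "qpos": joint angles; "joint_velocities": joint speeds; "tau": joint torques, N m; "position": TCP position; "tool_rot": TCP orientation; "contact_force": force on the tool from outside, world axes, zero at the start; "torque": the same for the moment, N m; "grip_width": finger opening in m.
Only numpy, scipy, OpenCV 4.12 (cv2) and the standard library are available. Lean on these libraries where they do the work, as an engineer would, in place of code of your own. Each camera call takes 0.05 s, during which the arm holds its last target.

## Working session

There is one attempt and no reset: what is moved stays moved. The work goes in short steps, Python scripts to look and compute and a tool call to move; the robot and the scene stay as the last step left them, time stands still between calls to the robot, and variables do not carry over. Pictures are saved under pics/ and viewed, and the job is handed in when it is done.

Besides the shell and the picture viewer there is one more tool, called after "Emit:" as name(argument=value, ...) on one line, values as JSON. servo_tool: Moves the arm, as the interface text tells. Its arguments: {"type":"object","properties":{"increments":{"type":"array","items":{"type":"array","items":{"type":"number"}}},"newtons":{"type":"number"}},"required":["increments"]}

```bash
mkdir -p pics; ls
cat > h.py <<'E'
from bench import robot, eyes
import numpy as np, cv2
def save(name,img): cv2.imwrite('pics/'+name+'.png', cv2.cvtColor(img,cv2.COLOR_RGB2BGR))
E
python3 - <<'E'
from h import *
s=robot.state(); print({k:np.round(v,4).tolist() for k,v in s.items()})
for n in ['scene','side','wrist']:
    c=eyes.capture(n); save(n+'0',c['image'])
    print(n,c['fov_y'],c['cx'],c['cy'],{k:np.round(c[k],4).tolist() for k in ('R','t','tool_from_camera') if k in c})
    np.savez('pics/'+n+'0.npz',**c)
E
```

```text
pics
{'t': 0.0, 'qpos': [-1.2632, 0.334, 0.0399, 1.4663, -0.0134, 1.3433, -0.0585], 'joint_velocities': [0.0003, -0.0029, -0.0007, 0.0001, -0.0021, 0.0016, -0.0011], 'tau': [0.0007, -65.8565, 1.3655, -40.5556, 0.0168, 0.0129, -0.0001], 'position': [0.257, 0.5966, 0.2524], 'tool_rot': [[-0.0006, 0.3957, 0.9184], [-0.0016, 0.9184, -0.3957], [-1.0, -0.0017, 0.0001]], 'contact_force': [-0.0982, -0.6569, 0.0193], 'torque': [-0.0045, -0.0311, 0.0234], 'grip_width': 0.0855}
scene 49.72292959033294 320.2164310465004 204.46869830261875 {'R': [[-0.8292, 0.5589, -0.0041], [0.4805, 0.7092, -0.5159], [-0.2854, -0.4298, -0.8566]], 't': [0.3971, -0.2692, 1.3216]}
side 52.79031464882702 318.7499174385794 193.74108350152582 {'R': [[0.9841, -0.1762, -0.0214], [-0.1336, -0.656, -0.7429], [0.1169, 0.734, -0.6691]], 't': [-0.4944, 0.172, 0.848]}
wrist 65.70646984690485 318.8995555727219 197.9939995521775 {'tool_from_camera': [[0.0001, -0.3167, 0.9485, -0.121], [1.0, -0.0006, -0.0003, -0.0007], [0.0007, 0.9485, 0.3167, -0.0808], [0.0, 0.0, 0.0, 1.0]]}
```

View pics/scene0.png

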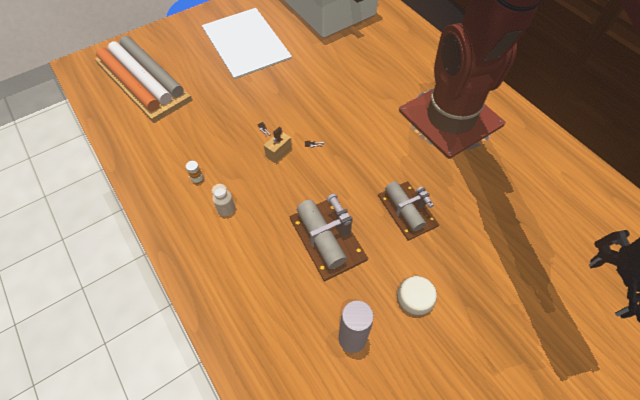

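View pics/side0.png

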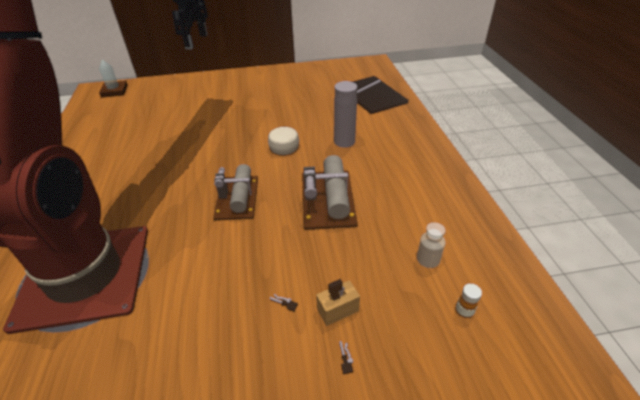

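View pics/wrist0.png

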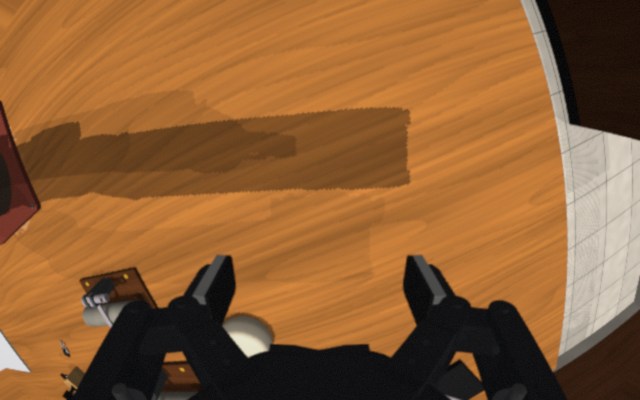

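The scene view shows three clips: one standing in the block at (278,138), and two small ones lying loose at (264,128) and (314,144). It also shows two cradles, the larger at (328,235) and a smaller one at (408,208). By the description I want the clip in the block and the larger cradle. I'll check both in close crops.

Run:
```python
from h import *
a=np.load('pics/scene0.npz')['image'];b=np.load('pics/side0.npz')['image']
f=lambda im,x,y,w,h,s: cv2.resize(im[y:y+h,x:x+w],(w*s,h*s),interpolation=cv2.INTER_CUBIC)
save('c1',np.hstack([f(a,285,185,90,100,4),f(a,240,110,100,100,4)]))
save('c2',np.hstack([f(b,290,145,80,90,5),f(b,300,270,80,90,5)]))
```

```text
(no output)
```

View pics/c1.png

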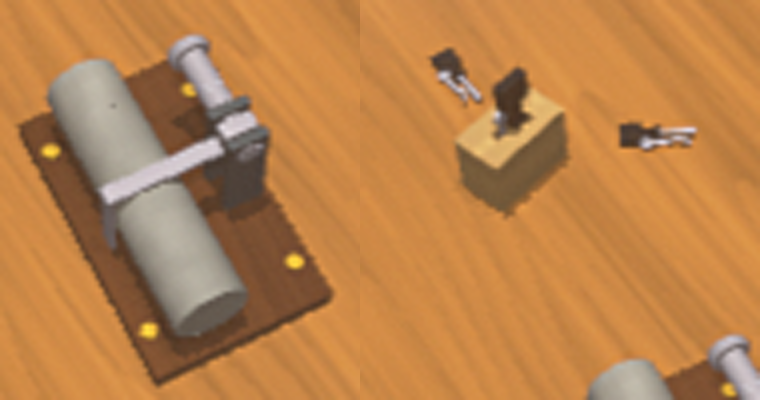

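View pics/c2.png

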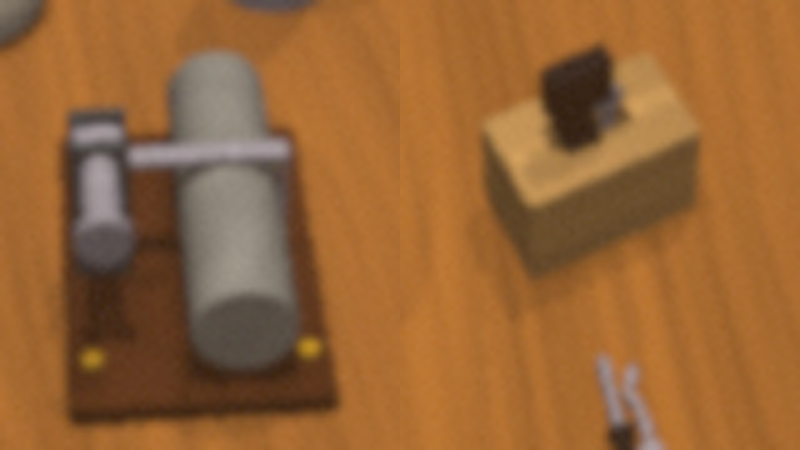

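```bash
cat >> h.py <<'E'
def f_of(c): return 200/np.tan(np.radians(float(c['fov_y'])/2))
def ray(c,u,v):
    f=f_of(c); d=np.array([(u-c['cx'])/f,(v-c['cy'])/f,1.0]); R=np.array(c['R']);t=np.array(c['t'])
    return -R.T@t, R.T@d/np.linalg.norm(d)
def onz(c,u,v,z):
    o,d=ray(c,u,v); return o+d*(z-o[2])/d[2]
def tri(rs):
    A=np.zeros((3,3));b=np.zeros(3)
    for o,d in rs:
        P=np.eye(3)-np.outer(d,d);A+=P;b+=P@o
    X=np.linalg.solve(A,b); return X,[np.linalg.norm((np.eye(3)-np.outer(d,d))@(X-o)) for o,d in rs]
def wray(c,st,u,v):
    f=f_of(c); x,y=u-c['cx'],v-c['cy']; r=np.hypot(x,y); th=r/f
    d=np.array([x/r*np.sin(th),y/r*np.sin(th),np.cos(th)]) if r>0 else np.array([0,0,1.])
    T=np.array(c['tool_from_camera']); Rt=np.array(st['tool_rot'])
    return np.array(st['position'])+Rt@T[:3,3], Rt@T[:3,:3]@d
def wproj(c,st,X):
    T=np.array(c['tool_from_camera']); Rt=np.array(st['tool_rot'])
    p=T[:3,:3].T@(Rt.T@(np.array(X)-st['position'])-T[:3,3])
    f=f_of(c); th=np.arctan2(np.hypot(p[0],p[1]),p[2]); ph=np.arctan2(p[1],p[0])
    return c['cx']+f*th*np.cos(ph), c['cy']+f*th*np.sin(ph)
def proj(c,X):
    p=np.array(c['R'])@np.array(X)+c['t'];f=f_of(c); return f*p[0]/p[2]+c['cx'],f*p[1]/p[2]+c['cy']
def wcap(name):
    s=robot.state(); c=eyes.capture('wrist'); save(name,c['image']); np.savez('pics/'+name+'.npz',**c,**{'position':s['position'],'tool_rot':s['tool_rot']}); return s,c
E
python3 - <<'E'
from h import *
A=dict(np.load('pics/scene0.npz'));B=dict(np.load('pics/side0.npz'))
S=lambda u,v:(285+u/4,185+v/4); S2=lambda u,v:(240+(u-360)/4,110+v/4)
D=lambda u,v:(290+u/5,145+v/5); D2=lambda u,v:(300+(u-400)/5,270+v/5)
print('scene cam',-A['R'].T@A['t'],'side cam',-B['R'].T@B['t'])
print('head',tri([ray(A,*S(188,48)),ray(B,*D(103,243))]))
print('pin end scene on z=.08',onz(A,*S(252,150),.08))
# base corners z~0.01
for n,p in dict(l=(20,128),bot=(155,383),right=(332,298)).items(): print('base',n,onz(A,*S(*p),.01).round(3))
for n,p in dict(bl=(75,418),br=(335,405)).items(): print('base side',n,onz(B,*D(*p),.01).round(3))
for n,p in dict(l=(456,145),front=(507,170),right=(566,108),back=(522,85)).items(): print('block scene',n,onz(A,*S2(*p),.05).round(3))
for n,p in dict(l=(483,125),front=(533,207),right=(699,132),back=(640,52)).items(): print('block side',n,onz(B,*D2(*p),.05).round(3))
print('grip', tri([ray(A,*S2(511,97)),ray(B,*D2(578,97))]))
for n,p in dict(flask=(356,345),jar=(224,210),vial=(195,180),spec=(417,300)).items(): print(n,onz(A,*p,.0).round(3))
E
```

```text
scene cam [0.83587162 0.53698232 0.99489635] side cam [ 0.4104317  -0.59674163  0.68457508]
head (array([0.4961737 , 0.07464897, 0.07754121]), [np.float64(0.0026192726615164204), np.float64(0.0026192726615165483)])
pin end scene on z=.08 [0.50391051 0.15768913 0.08      ]
base l [0.595 0.03  0.01 ]
base bot [0.62  0.225 0.01 ]
base right [0.499 0.241 0.01 ]
base side bl [0.476 0.032 0.01 ]
base side br [0.595 0.017 0.01 ]
block scene l [ 0.545 -0.182  0.05 ]
block scene front [ 0.527 -0.143  0.05 ]
block scene right [ 0.464 -0.167  0.05 ]
block scene back [ 0.479 -0.202  0.05 ]
block side l [ 0.468 -0.174  0.05 ]
block side front [ 0.48  -0.211  0.05 ]
block side right [ 0.545 -0.192  0.05 ]
block side back [ 0.532 -0.153  0.05 ]
grip (array([ 0.50025344, -0.18181274,  0.07058801]), [np.float64(0.001962523533126692), np.float64(0.0019625235331267588)])
flask [0.644 0.389 0.   ]
jar [ 0.727 -0.092  0.   ]
vial [ 0.749 -0.224  0.   ]
spec [0.462 0.386 0.   ]
```

Emit:
servo_tool(increments=[[0.01,-0.02,0.005,0,0,0.03,1],[0.03,-0.055,0.01,0,0,0.06,1],[0.05,-0.09,0.015,0,0,0.09,1],[0.075,-0.13,0.02,0,0,0.12,1],[0.1,-0.17,0.02,0,0,0.15,1],[0.125,-0.21,0.025,0,0,0.18,1],[0.15,-0.25,0.03,0,0,0.21,1],[0.175,-0.29,0.03,0,0,0.24,1],[0.2,-0.33,0.03,0,0,0.26,1],[0.22,-0.37,0.03,0,0,0.28,1]])

```text
t: 1.15
position: [0.4781, 0.2249, 0.2833]
tool_rot: [[0.0, 0.126, 0.992], [-0.0, 0.992, -0.126], [-1.0, 0.0, 0.0]]
contact_force: [0.4, 0.8, -0.1]
grip_width: 0.0854
```

Emit:
servo_tool(increments=[[0.025,-0.04,0,0,0,0,1],[0.045,-0.075,0,0,0,0,1],[0.06,-0.105,0,0,0,0,1],[0.07,-0.12,0,0,0,0,1],[0.073,-0.127,0,0,0,0,1],[0.073,-0.127,0,0,0,0,1],[0.073,-0.127,0,0,0,0,1]])

```text
t: 1.85
position: [0.5497, 0.1012, 0.2831]
tool_rot: [[-0.001, 0.125, 0.992], [0.0, 0.992, -0.125], [-1.0, 0.0, -0.001]]
contact_force: [0.3, 0.2, 0.4]
grip_width: 0.0852
```

Run:
```python
from h import *
s,c=wcap('w1'); print(s['t'],s['position'],np.round(s['tool_rot'],3).tolist(),s['contact_force'])
```

```text
1.85 [0.54965269 0.10124647 0.28311654] [[-0.001, 0.125, 0.992], [0.0, 0.992, -0.125], [-1.0, 0.0, -0.001]] [0.29632258 0.23162215 0.37896081]
```

View pics/w1.png

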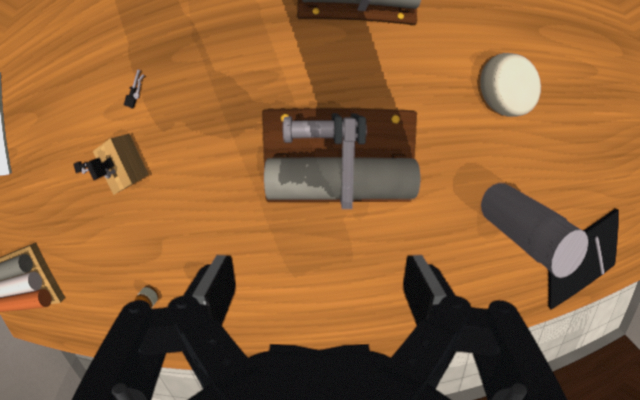

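The wrist view shows the larger cradle at (340,155) with its pin head at (288,129), ears at (350,129), and the block and clip at (105,168).

Run:
```python
from h import *
a=np.load('pics/w1.npz')['image']
f=lambda im,x,y,w,h,s: cv2.resize(im[y:y+h,x:x+w],(w*s,h*s),interpolation=cv2.INTER_CUBIC)
save('c3',f(a,260,100,160,105,5)); save('c4',f(a,60,120,100,80,7))
```

```text
(no output)
```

View pics/c3.png

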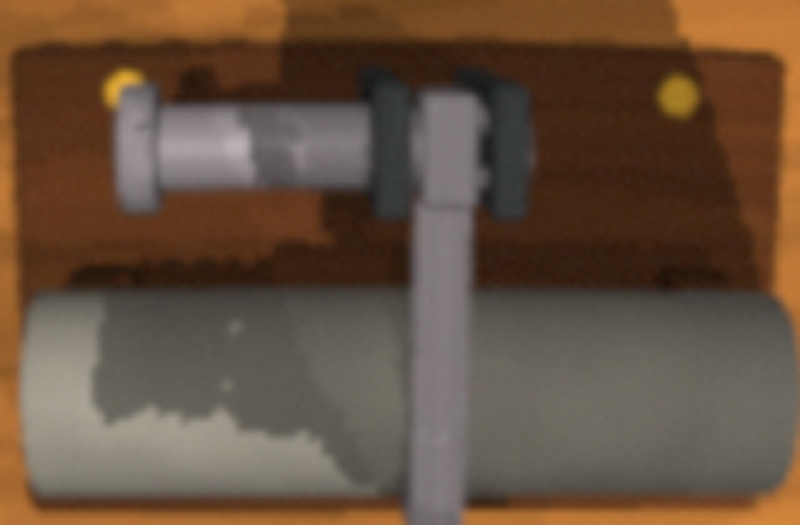

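View pics/c4.png

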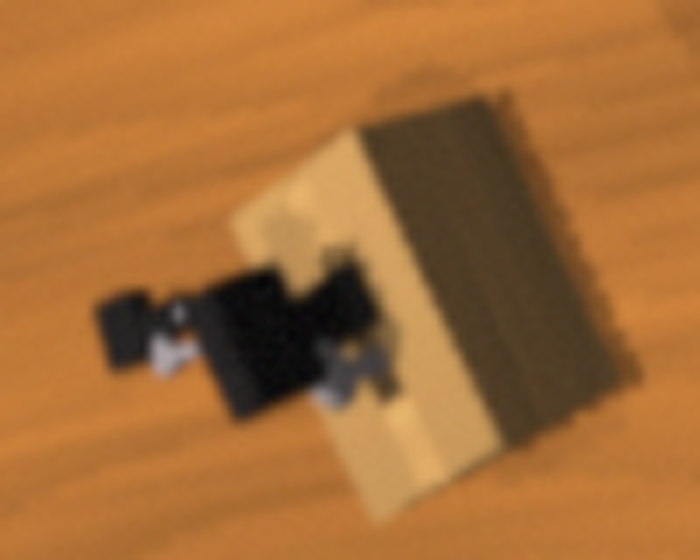

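Run:
```python
from h import *
c=dict(np.load('pics/w1.npz')); s=c
W=lambda u,v:(260+u/5,100+v/5); W2=lambda u,v:(60+u/7,120+v/7)
def z(p,h):
    o,d=wray(c,s,*p); return (o+d*(h-o[2])/d[2]).round(4)
print('shank', z(W(165,146),.08), z(W(365,145),.08))
print('head face', z(W(113,150),.085)); 
print('ear outer top', z(W(520,145),.093), 'core edges', z(W(200,292),.046),z(W(600,292),.046))
print('strap tongue', z(W(447,140),.093))
print('base corners bottomleft', z(W(12,50),.012), z(W(780,62),.012))
for n,p in dict(a=(230,222),b=(358,130),c=(503,445),d=(378,522)).items(): print('block',n,z(W2(*p),.05))
A=dict(np.load('pics/scene0.npz'));B=dict(np.load('pics/side0.npz'))
# grip top face corners  z=.093
for n,p in dict(tl=(193,287),tr=(205,285),bl=(238,420)).items(): print('grip',n,z(W2(*p),.093))
print('grip top scene',)
```

```text
shank [0.4978 0.0796 0.08  ] [0.503  0.1211 0.08  ]
head face [0.4967 0.0693 0.085 ]
ear outer top [0.5051 0.1518 0.093 ] core edges [0.5362 0.0797 0.046 ] [0.5475 0.1739 0.046 ]
strap tongue [0.5025 0.1372 0.093 ]
base corners bottomleft [0.4737 0.038  0.012 ] [0.499  0.2332 0.012 ]
block a [ 0.4784 -0.2109  0.05  ]
block b [ 0.4676 -0.171   0.05  ]
block c [ 0.5341 -0.153   0.05  ]
block d [ 0.5449 -0.1908  0.05  ]
grip tl [ 0.4868 -0.1852  0.093 ]
grip tr [ 0.4871 -0.182   0.093 ]
grip bl [ 0.5125 -0.1822  0.093 ]
grip top scene
```

Emit:
servo_tool(increments=[[-0.015,-0.02,-0.005,0,0,0,-1],[-0.04,-0.048,-0.03,0,0,0,-1],[-0.055,-0.066,-0.06,0,0,0,-1],[-0.059,-0.071,-0.095,0,0,0,-1],[-0.059,-0.071,-0.13,0,0,0,-1],[-0.059,-0.071,-0.16,0,0,0,-1],[-0.059,-0.071,-0.185,0,0,0,-1],[-0.059,-0.071,-0.198,0,0,0,-1],[-0.059,-0.071,-0.198,0,0,0,-1],[-0.059,-0.071,-0.198,0,0,0,-1]], newtons=40)

```text
t: 2.9
position: [0.4917, 0.0295, 0.0861]
tool_rot: [[0.001, 0.126, 0.992], [0.0, 0.992, -0.126], [-1.0, 0.0, 0.001]]
contact_force: [0.9, -0.2, 0.6]
grip_width: 0.0
```

Run:
```python
from h import *
s=robot.state(); print(s['t'],s['position'],s['contact_force'],s['grip_width'])
c=eyes.capture('scene'); f=lambda im,x,y,w,h,s: cv2.resize(im[y:y+h,x:x+w],(w*s,h*s),interpolation=cv2.INTER_CUBIC)
save('s1',f(c['image'],260,130,160,120,5))
```

```text
2.9 [0.49166151 0.02945279 0.08612192] [ 0.8954202  -0.2098316   0.59312204] 4.1351346483186574e-05
```

View pics/s1.png

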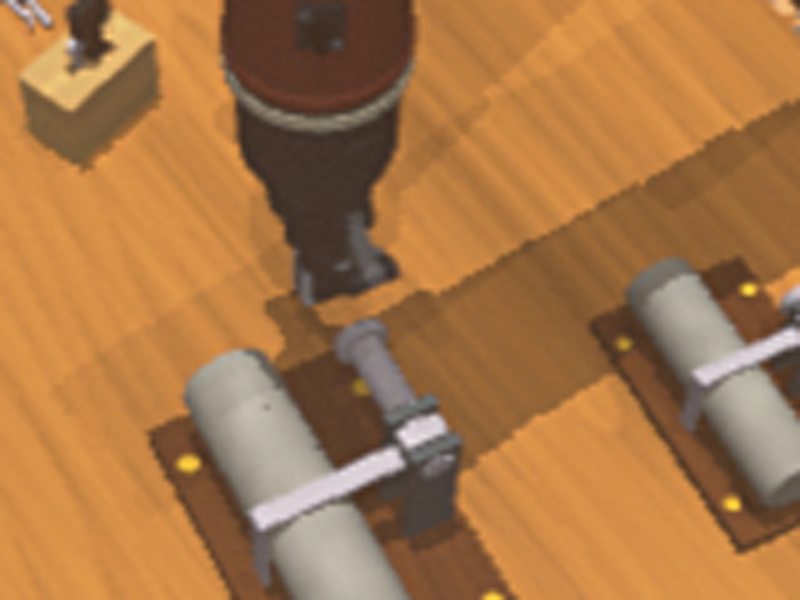

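The closed fingers stand behind the pin head at (360,335 in the crop) and lined up with it. Now I'll push along the pin axis.

Emit:
servo_tool(increments=[[0.0008,0.006,0,0,0,0,-1],[0.0015,0.012,0,0,0,0,-1],[0.0023,0.018,0,0,0,0,-1],[0.0029,0.023,0,0,0,0,-1],[0.0036,0.028,0,0,0,0,-1],[0.0042,0.033,0,0,0,0,-1],[0.0048,0.038,0,0,0,0,-1],[0.0055,0.043,0,0,0,0,-1],[0.0061,0.048,0,0,0,0,-1],[0.0067,0.053,0,0,0,0,-1]])

```text
t: 3.95
position: [0.4979, 0.0822, 0.0853]
tool_rot: [[-0.0, 0.127, 0.992], [-0.0, 0.992, -0.127], [-1.0, -0.0, -0.0]]
contact_force: [-1.3, -5.2, 3.1]
grip_width: -0.0004
```

Emit:
servo_tool(increments=[[0.0004,0.003,0,0,0,0,-1],[0.0008,0.006,0,0,0,0,-1],[0.001,0.008,0,0,0,0,-1],[0.0013,0.01,0,0,0,0,-1],[0.0015,0.012,0,0,0,0,-1],[0.0018,0.014,0,0,0,0,-1]])

```text
t: 4.55
position: [0.4996, 0.096, 0.0853]
tool_rot: [[-0.0, 0.127, 0.992], [-0.0, 0.992, -0.127], [-1.0, -0.0, -0.0]]
contact_force: [-1.6, -3.8, 2.3]
grip_width: 0.0001
```

Emit:
servo_tool(increments=[[0.0002,0.0015,0,0,0,0,-1],[0.0004,0.003,0,0,0,0,-1],[0.0005,0.004,0,0,0,0,-1],[0.0006,0.005,0,0,0,0,-1]])

```text
t: 4.95
position: [0.5002, 0.1009, 0.0853]
tool_rot: [[-0.0, 0.126, 0.992], [-0.0, 0.992, -0.126], [-1.0, -0.0, -0.0]]
contact_force: [-2.8, -7.3, 3.9]
grip_width: 0.0002
```

Emit:
servo_tool(increments=[[0.0001,0.001,0,0,0,0,-1],[0.0003,0.002,0,0,0,0,-1],[0.0003,0.002,0,0,0,0,-1]])

```text
t: 5.25
position: [0.5003, 0.101, 0.0852]
tool_rot: [[-0.001, 0.128, 0.992], [-0.002, 0.992, -0.128], [-1.0, -0.002, -0.001]]
contact_force: [-4.9, -11.2, 5.8]
grip_width: 0.0
```

The arm has stalled and the force is rising, which suggests the hard stop. One more nudge to confirm.

Emit:
servo_tool(increments=[[0.0003,0.002,0,0,0,0,-1],[0.0004,0.003,0,0,0,0,-1],[0.0004,0.003,0,0,0,0,-1]])

```text
t: 5.55
position: [0.5003, 0.1012, 0.0851]
tool_rot: [[-0.003, 0.13, 0.991], [-0.005, 0.991, -0.13], [-1.0, -0.005, -0.002]]
contact_force: [-6.8, -20.6, 11.1]
grip_width: -0.0002
```

Emit:
servo_tool(increments=[[-0.0015,-0.012,0,0,0,0,-1],[-0.0035,-0.028,0,0,0,0,-1],[-0.005,-0.04,0.01,0,0,0,-1],[-0.005,-0.04,0.035,0,0,0,-1],[-0.005,-0.04,0.07,0,0,0,0],[0.01,-0.02,0.1,0,0,0,1],[0.035,0.01,0.115,0,0,0,1],[0.06,0.04,0.12,0,0,0,1],[0.08,0.065,0.12,0,0,0,1],[0.09,0.075,0.12,0,0,0,1]])

```text
t: 6.55
position: [0.5921, 0.1841, 0.2061]
tool_rot: [[0.001, 0.123, 0.992], [0.002, 0.992, -0.123], [-1.0, 0.002, 0.001]]
contact_force: [0.3, -0.6, 0.0]
grip_width: 0.0846
```

Emit:
servo_tool(increments=[[0,0,0,0,0,0,1],[0,0,0,0,0,0,1],[0,0,0,0,0,0,1]])

```text
t: 6.85
position: [0.5907, 0.1795, 0.2057]
tool_rot: [[0.0, 0.128, 0.992], [-0.0, 0.992, -0.128], [-1.0, -0.0, 0.0]]
contact_force: [0.4, -0.1, -0.7]
grip_width: 0.0856
```

Run:
```python
from h import *
s,c=wcap('w2'); print(s['t'],s['position'],np.round(s['tool_rot'],3).tolist(),s['contact_force'],s['joint_velocities'])
a=c['image']
f=lambda im,x,y,w,h,s: cv2.resize(im[y:y+h,x:x+w],(w*s,h*s),interpolation=cv2.INTER_CUBIC)
save('c5',f(a,220,60,200,140,4))
```

```text
6.85 [0.59065019 0.17954614 0.20572443] [[0.0, 0.128, 0.992], [-0.0, 0.992, -0.128], [-1.0, -0.0, 0.0]] [ 0.39872964 -0.10010025 -0.67855011] [ 0.00019946 -0.00457352 -0.00013692  0.00148221 -0.00272706 -0.00118213
 -0.00142733]
```

View pics/w2.png

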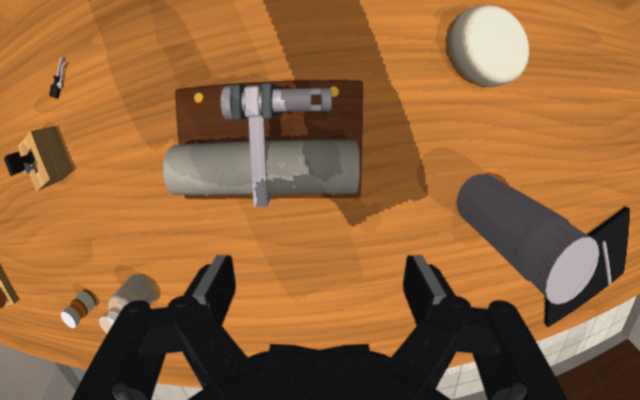

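View pics/c5.png

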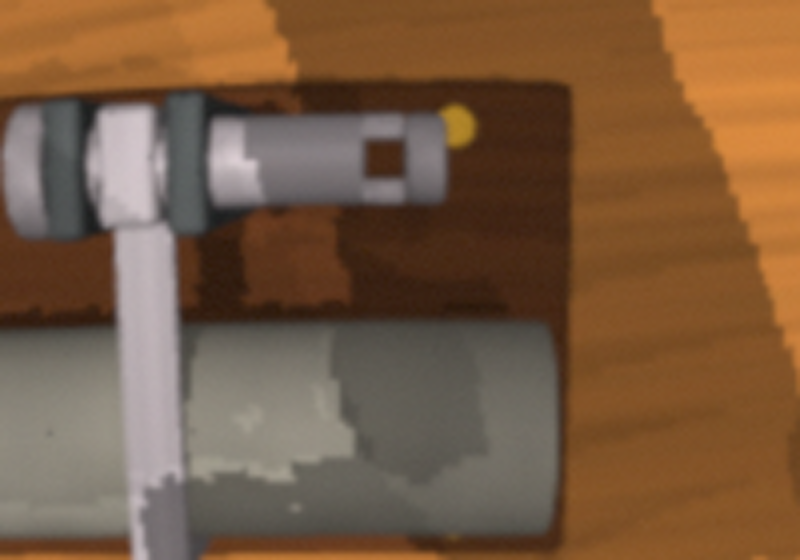

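Run:
```python
from h import *
c=dict(np.load('pics/w2.npz')); s=c
W=lambda u,v:(220+u/4,60+v/4)
def z(p,h):
    o,d=wray(c,s,*p); return (o+d*(h-o[2])/d[2]).round(4)
im=c['image']; print(im[88:112,306:328].sum(2))
print('hole',z(W(385,157.5),.08),z(W(385,157.5),.088),'end',z(W(446,158),.08),'shank',z(W(300,160),.08),z(W(230,160),.08),'ear outer',z(W(208,158),.093))
print(z(W(363,157),.08),z(W(407,157),.08))
```

```text
[[197 196 197 195 213 230 239 245 243 250 252 259 256 254 226 200 199 205
  214 214 212 208]
 [273 278 276 276 285 315 334 342 341 339 349 348 346 338 303 261 261 271
  273 273 270 271]
 [313 310 313 316 331 361 377 384 380 371 376 373 372 370 343 298 296 306
  308 306 305 304]
 [332 330 334 341 358 382 393 396 400 399 401 403 398 387 347 311 314 319
  323 326 325 324]
 [346 345 348 351 373 387 395 400 402 407 410 409 406 389 352 318 329 339
  344 343 340 336]
 [358 353 351 357 365 375 375 376 382 385 390 379 381 359 330 314 342 352
  353 357 351 348]
 [359 363 361 358 339 313 294 292 290 290 293 292 284 281 264 288 340 357
  363 359 360 359]
 [371 373 373 359 312 245 202 194 189 194 190 186 185 188 201 263 338 359
  360 366 365 368]
 [388 386 384 368 309 219 159 135 139 143 145 139 142 145 169 251 329 362
  365 367 374 375]
 [399 393 393 377 310 216 153 126 132 131 135 128 131 134 169 245 321 360
  368 377 384 386]
 [392 397 393 372 309 220 155 132 133 132 136 130 137 136 171 236 315 364
  375 379 383 389]
 [391 393 386 371 301 216 157 131 134 134 137 135 128 143 171 243 320 362
  3
[... 641 characters left out ...]
81 299
  311 314 318 318]
 [307 309 307 315 335 361 372 373 383 394 404 403 397 384 346 291 267 278
  292 299 299 303]
 [292 290 287 297 323 366 375 372 379 381 388 388 382 376 341 280 253 262
  270 270 275 281]
 [261 264 260 265 289 328 337 331 339 347 352 353 349 344 314 253 225 232
  239 250 247 246]
 [211 219 215 217 224 251 258 263 273 286 287 284 283 279 248 199 185 190
  198 205 206 207]
 [158 151 157 146 145 162 162 172 173 182 181 177 180 173 163 143 129 142
  140 143 144 154]]
hole [0.5109 0.1869 0.08  ] [0.5109 0.187  0.088 ] end [0.5125 0.1987 0.08  ] shank [0.5091 0.1703 0.08  ] [0.507  0.1566 0.08  ] ear outer [0.5062 0.1542 0.093 ]
[0.5102 0.1826 0.08  ] [0.5114 0.1912 0.08  ]
```

The pin is home: in the crop the head sits against the near ear at (30,170), and the cross hole is open at (385,157). Next I'll move over the block.

Emit:
servo_tool(increments=[[0,-0.02,0,0,0,0.04,1],[-0.002,-0.055,0,0,0,0.09,1],[-0.004,-0.095,0,0,0,0.15,1],[-0.006,-0.14,0,0,0,0.21,1],[-0.008,-0.185,0,0,0,0.27,1],[-0.01,-0.23,0,0,0,0.32,1],[-0.011,-0.27,0,0,0,0.36,1],[-0.012,-0.305,0,0,0,0.39,1],[-0.013,-0.33,0,0,0,0.41,1],[-0.013,-0.34,0,0,0,0.412,1]])

```text
t: 7.9
position: [0.5767, -0.1629, 0.2059]
tool_rot: [[0.001, -0.277, 0.961], [-0.001, 0.961, 0.277], [-1.0, -0.001, 0.0]]
contact_force: [0.5, 0.2, -0.2]
grip_width: 0.0856
```

Emit:
servo_tool(increments=[[0,0,0,0,0,0,1],[0,0,0,0,0,0,1],[0,0,0,0,0,0,1]])

```text
t: 8.2
position: [0.5783, -0.157, 0.2052]
tool_rot: [[-0.0, -0.283, 0.959], [0.001, 0.959, 0.283], [-1.0, 0.001, 0.0]]
contact_force: [0.1, -0.2, 0.2]
grip_width: 0.0855
```

Run:
```python
from h import *
s,c=wcap('w3'); print(s['t'],s['position'],np.round(s['tool_rot'],3).tolist(),s['qpos'])
a=c['image']
f=lambda im,x,y,w,h,s: cv2.resize(im[y:y+h,x:x+w],(w*s,h*s),interpolation=cv2.INTER_CUBIC)
save('c6',f(a,250,50,140,100,5))
```

```text
8.2 [ 0.57829772 -0.15697171  0.20520576] [[-0.0, -0.283, 0.959], [0.001, 0.959, 0.283], [-1.0, 0.001, 0.0]] [-0.23741827  0.27907371  0.5173949   1.67948054 -0.14630379  1.22181251
  2.17177405]
```

View pics/c6.png

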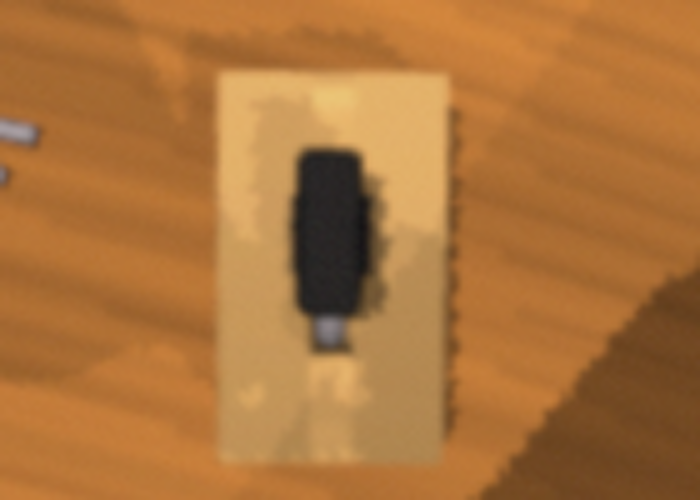

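Run:
```python
from h import *
c=dict(np.load('pics/w3.npz')); s=c
W=lambda u,v:(250+(u+.5)/5-.5,50+(v+.5)/5-.5)
def z(p,h):
    o,d=wray(c,s,*p); return (o+d*(h-o[2])/d[2])
g=z(W(329,232),.093); print('grip',g,'ends',z(W(329,148),.093),z(W(329,317),.093),'sides',z(W(297,232),.093),z(W(362,232),.093))
bl=[z(W(*p),.05) for p in ((218,70),(449,73),(442,463),(220,463))]; print(np.round(bl,4),np.mean(bl,0))
print('move to grip', g-s['position'])
```

```text
grip [ 0.49968073 -0.18379848  0.093     ] ends [ 0.48752452 -0.18737041  0.093     ] [ 0.5119738  -0.18019177  0.093     ] sides [ 0.50099852 -0.18834682  0.093     ] [ 0.49830085 -0.17911634  0.093     ]
[[ 0.4769 -0.2112  0.05  ]
 [ 0.4661 -0.1724  0.05  ]
 [ 0.5335 -0.1532  0.05  ]
 [ 0.5447 -0.1915  0.05  ]] [ 0.50531924 -0.18206197  0.05      ]
move to grip [-0.07861698 -0.02682677 -0.11220576]
```

Emit:
servo_tool(increments=[[-0.02,-0.007,0,0,0,0,1],[-0.05,-0.017,-0.01,0,0,0,1],[-0.072,-0.025,-0.03,0,0,0,1],[-0.079,-0.027,-0.06,0,0,0,1],[-0.079,-0.027,-0.09,0,0,0,1],[-0.079,-0.027,-0.11,0,0,0,1],[-0.079,-0.027,-0.119,0,0,0,1],[-0.079,-0.027,-0.119,0,0,0,1],[-0.079,-0.027,-0.119,0,0,0,1]])

```text
t: 9.15
position: [0.4997, -0.1859, 0.0872]
tool_rot: [[0.001, -0.282, 0.959], [-0.0, 0.959, 0.282], [-1.0, -0.001, 0.001]]
contact_force: [-0.0, -0.7, 0.3]
grip_width: 0.0855
```

Run:
```python
from h import *
s,c=wcap('w4'); print(s['t'],s['position'],s['contact_force'])
a=c['image']
f=lambda im,x,y,w,h,s: cv2.resize(im[y:y+h,x:x+w],(w*s,h*s),interpolation=cv2.INTER_CUBIC)
save('c7',f(a,200,150,240,180,3))
```

```text
9.15 [ 0.49969511 -0.18591176  0.08715729] [-0.02133268 -0.66758524  0.32190482]
```

View pics/c7.png

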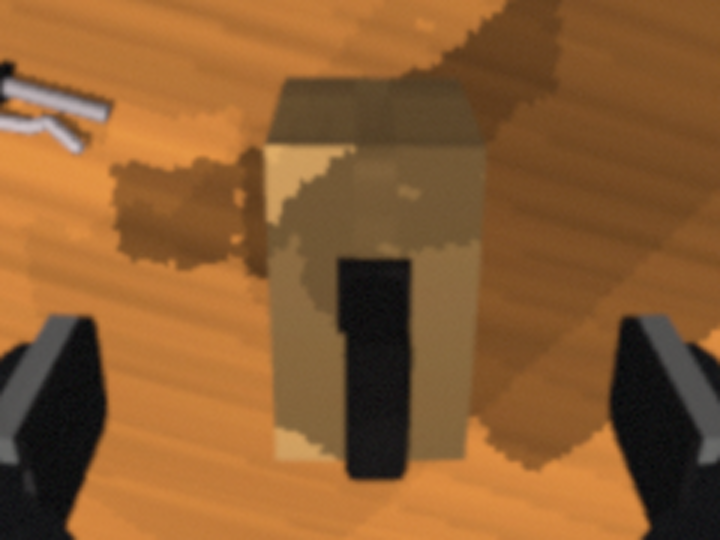

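The tab at crop column 377 is about 3 mm off the finger midline at column 358. I'll shift across by that much, then close.

Emit:
servo_tool(increments=[[-0.0008,0.0025,0,0,0,0,1],[-0.0008,0.0025,0,0,0,0,1],[-0.0008,0.0025,0,0,0,0,1]])

```text
t: 9.5
position: [0.4985, -0.1835, 0.0868]
tool_rot: [[0.001, -0.282, 0.96], [0.0, 0.96, 0.282], [-1.0, -0.0, 0.001]]
contact_force: [0.0, -0.8, 0.3]
grip_width: 0.0855
```

Run:
```python
from h import *
s,c=wcap('w5'); print(s['t'],s['position'],s['contact_force'])
a=c['image'][230:300,310:350].astype(int).sum(2)
for r in (260,275,285,300): 
    row=c['image'][r].astype(int).sum(1); print(r,row[300:345].tolist())
```

```text
9.5 [ 0.49846748 -0.18345219  0.08678506] [ 0.03981301 -0.82963571  0.34350848]
260 [304, 306, 304, 309, 303, 298, 280, 207, 110, 51, 49, 43, 53, 49, 51, 46, 48, 44, 55, 44, 51, 51, 48, 55, 50, 49, 42, 42, 48, 41, 84, 161, 244, 293, 306, 307, 309, 310, 306, 306, 312, 308, 307, 310, 306]
275 [300, 297, 297, 298, 298, 297, 297, 288, 239, 143, 78, 70, 53, 64, 66, 58, 54, 56, 56, 58, 63, 64, 59, 65, 50, 59, 49, 46, 62, 60, 133, 234, 287, 299, 297, 297, 301, 296, 294, 299, 298, 302, 299, 301, 301]
285 [295, 293, 296, 289, 292, 290, 290, 284, 242, 147, 77, 57, 58, 64, 64, 61, 54, 65, 62, 61, 58, 58, 64, 56, 54, 66, 61, 70, 63, 70, 145, 238, 289, 291, 294, 291, 294, 297, 294, 291, 296, 298, 294, 296, 296]
300 [464, 460, 459, 441, 408, 394, 387, 377, 328, 191, 89, 71, 72, 71, 62, 69, 67, 72, 74, 79, 68, 69, 79, 77, 70, 81, 72, 77, 76, 114, 182, 257, 285, 288, 291, 288, 291, 289, 290, 289, 290, 289, 290, 293, 291]
```

Emit:
servo_tool(increments=[[0,0,0,0,0,0,-1],[0,0,0,0,0,0,-1],[0,0,0,0,0,0,-1],[0,0,0,0,0,0,-1],[0,0,0,0,0,0,-1],[0,0,0,0,0,0,-1],[0,0,0,0,0,0,-1],[0,0,0,0,0,0,-1]], newtons=50)

```text
t: 10.35
position: [0.4982, -0.1836, 0.0864]
tool_rot: [[0.0, -0.281, 0.96], [-0.0, 0.96, 0.281], [-1.0, -0.0, 0.0]]
contact_force: [-0.9, 0.1, 1.9]
grip_width: 0.0096
```

Emit:
servo_tool(increments=[[0,0,0.005,0,0,0,-1],[0,0,0.015,0,0,0,-1],[0,0,0.03,0,0,0,-1],[0,0,0.05,0,0,0,-1],[0,0,0.075,0,0,0,-1],[0,0,0.1,0,0,0,-1],[0,0,0.12,0,0,0,-1],[0,0,0.134,0,0,0,-1],[0,0,0.134,0,0,0,-1],[0,0,0.134,0,0,0,-1]])

```text
t: 11.35
position: [0.498, -0.1835, 0.2199]
tool_rot: [[-0.0, -0.281, 0.96], [0.0, 0.96, 0.281], [-1.0, 0.0, -0.0]]
contact_force: [-0.1, 0.3, -1.0]
grip_width: 0.0088
```

Run:
```python
from h import *
s,c=wcap('w6'); print(s['t'],s['position'],s['contact_force'],s['grip_width'])
a=c['image']
f=lambda im,x,y,w,h,s: cv2.resize(im[y:y+h,x:x+w],(w*s,h*s),interpolation=cv2.INTER_CUBIC)
save('c8',f(a,260,190,120,120,5))
d=s['tool_rot'][:,0]*0; 
for dx,dz in ((.0739,0),(.0454,0),(.036,-.007),(.0057,0)): print(wproj(c,s,s['position']+s['tool_rot']@np.array([dx,0,dz])))
```

```text
11.35 [ 0.49800682 -0.1834616   0.2199422 ] [-0.07355889  0.28769985 -1.00539741] 0.008757192072249613
(np.float64(320.3384418496683), np.float64(220.63499175630915))
(np.float64(320.52067747414276), np.float64(238.9884744832624))
(np.float64(320.61076635570066), np.float64(235.1310899588841))
(np.float64(320.8690660944203), np.float64(274.90960361720585))
```

View pics/c8.png

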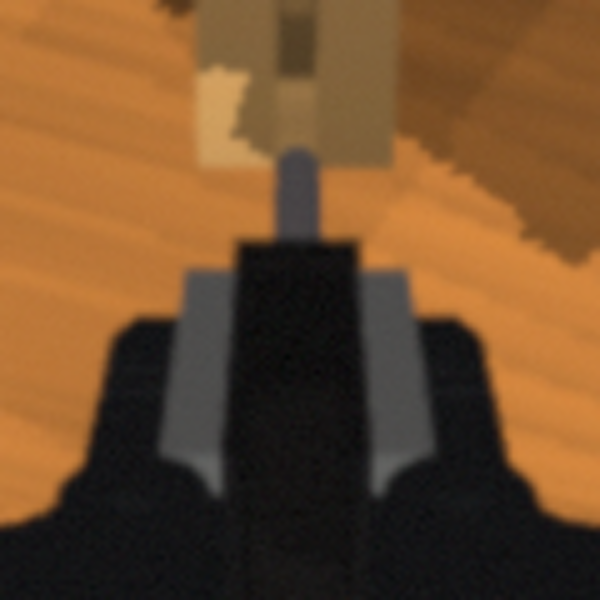

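The clip is held squarely, with its straight-leg tip at (319.6,220), which matches the prediction. I'll carry it over to the hole.

Emit:
servo_tool(increments=[[0.001,0.02,0,0,0,-0.03,-1],[0.002,0.06,0,0,0,-0.08,-1],[0.003,0.105,0,0,0,-0.14,-1],[0.005,0.15,0,0,0,-0.2,-1],[0.006,0.195,0,0,0,-0.26,-1],[0.008,0.24,0,0,0,-0.31,-1],[0.009,0.285,0,0,0,-0.35,-1],[0.01,0.325,0,0,0,-0.39,-1],[0.011,0.355,0,0,0,-0.41,-1],[0.0115,0.371,0,0,0,-0.412,-1]])

```text
t: 12.4
position: [0.5086, 0.1903, 0.2188]
tool_rot: [[-0.002, 0.123, 0.992], [-0.001, 0.992, -0.123], [-1.0, -0.001, -0.002]]
contact_force: [-0.0, -0.2, -0.8]
grip_width: 0.0092
```

Emit:
servo_tool(increments=[[0,0,-0.01,0,0,0,-1],[0,0,-0.025,0,0,0,-1],[0,0,-0.038,0,0,0,-1],[0,0,-0.045,0,0,0,-1],[0,0,-0.045,0,0,0,-1],[0,0,-0.045,0,0,0,-1]])

```text
t: 13.0
position: [0.5099, 0.1869, 0.1755]
tool_rot: [[0.0, 0.127, 0.992], [-0.0, 0.992, -0.127], [-1.0, -0.0, 0.0]]
contact_force: [0.9, 0.5, -0.7]
grip_width: 0.0093
```

Run:
```python
from h import *
s,c=wcap('w7'); print(s['t'],s['position'],np.round(s['tool_rot'],3).tolist(),s['contact_force'],s['qpos'])
a=c['image']
f=lambda im,x,y,w,h,s: cv2.resize(im[y:y+h,x:x+w],(w*s,h*s),interpolation=cv2.INTER_CUBIC)
save('c9',f(a,260,170,120,100,6))
A=eyes.capture('scene');np.savez('pics/scene7.npz',**A);save('s7',f(A['image'],280,130,150,120,5))
for X in ([.5109,.1868,.08],[.5109,.1868,.089]): print(wproj(c,s,X))
```

```text
13.0 [0.50990218 0.18690652 0.175486  ] [[0.0, 0.127, 0.992], [-0.0, 0.992, -0.127], [-1.0, -0.0, 0.0]] [ 0.85526933  0.50302482 -0.69352217] [-0.65356862  0.17227986  0.24525893  1.83755875 -0.04576397  1.13714294
  1.05071974]
(np.float64(320.1289217206482), np.float64(210.27701543075082))
(np.float64(320.17121744988145), np.float64(214.70101988818791))
```

View pics/c9.png

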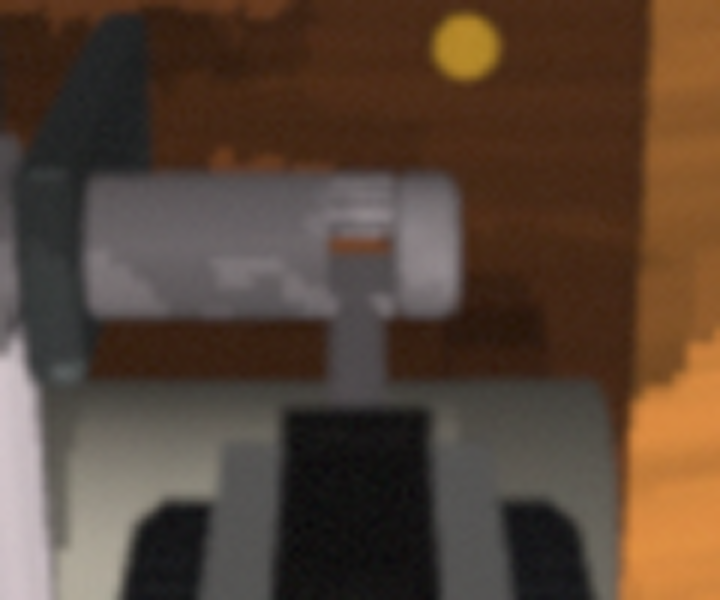

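View pics/s7.png

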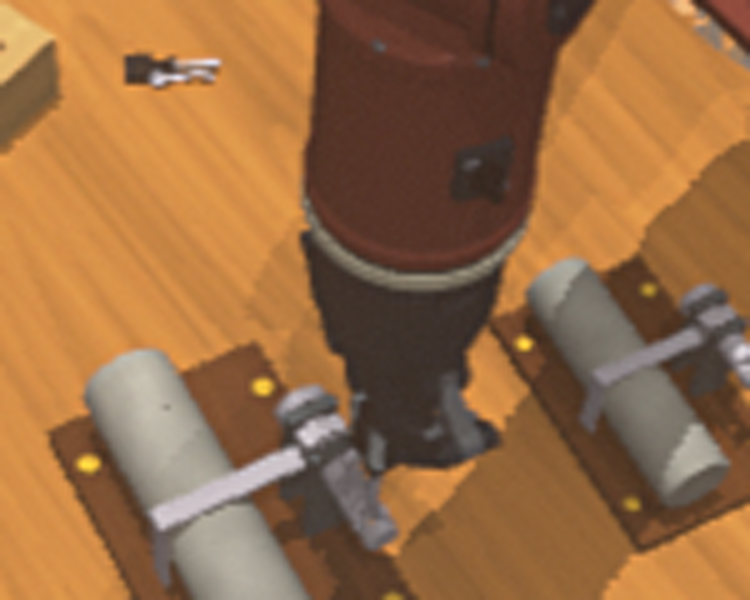

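Run:
```python
from h import *
c6=dict(np.load('pics/w6.npz'));c7=dict(np.load('pics/w7.npz'))
for c,r0,r1 in ((c6,212,242),(c7,198,242)):
    for k in (315,317,319,321,323,325):
        print(k,c['image'][r0:r1,k].astype(int).sum(1).tolist())
print('cols w6 row 228',c6['image'][228,305:335].astype(int).sum(1).tolist())
print('cols w6 row 234',c6['image'][234,305:335].astype(int).sum(1).tolist())
for r in (206,214,216,226,230): print('cols w7',r,c7['image'][r,308:335].astype(int).sum(1).tolist())
f=lambda im,x,y,w,h,s: cv2.resize(im[y:y+h,x:x+w],(w*s,h*s),interpolation=cv2.INTER_NEAREST)
save('c10',np.clip(np.hstack([f(c6['image'],304,205,32,45,12),f(c7['image'],304,198,32,45,12)]).astype(float)*1.8,0,255).astype(np.uint8))
```

```text
315 [300, 290, 292, 294, 295, 293, 299, 294, 287, 275, 271, 268, 263, 270, 271, 260, 251, 248, 245, 253, 254, 250, 253, 254, 242, 191, 114, 59, 47, 57]
317 [315, 309, 304, 304, 309, 313, 311, 281, 254, 220, 209, 206, 206, 213, 203, 211, 210, 205, 212, 212, 212, 211, 213, 210, 201, 161, 101, 57, 49, 56]
319 [313, 307, 301, 308, 303, 311, 305, 269, 232, 212, 211, 210, 210, 216, 206, 211, 214, 212, 206, 210, 214, 211, 213, 213, 205, 160, 108, 66, 47, 50]
321 [308, 306, 305, 306, 310, 307, 306, 279, 246, 219, 206, 204, 205, 208, 207, 205, 206, 208, 209, 206, 212, 209, 208, 211, 198, 159, 106, 62, 43, 54]
323 [294, 291, 287, 292, 293, 287, 290, 285, 274, 258, 238, 243, 252, 261, 251, 244, 247, 244, 242, 244, 241, 240, 239, 239, 224, 176, 118, 52, 40, 50]
325 [282, 282, 283, 279, 278, 277, 281, 274, 278, 280, 283, 306, 341, 352, 357, 363, 367, 365, 363, 357, 359, 348, 350, 352, 338, 265, 163, 78, 32, 60]
315 [190, 240, 287, 301, 312, 300, 321, 353, 344, 300, 282, 268, 238, 231, 238, 236, 237, 236, 237, 243, 254, 290, 311, 307, 265, 207, 187, 186, 193, 194, 187, 195, 198, 191, 196, 203, 214
[... 1509 characters left out ...]
, 336, 336, 345, 344, 342, 348, 357, 377, 393, 395, 392, 385, 375, 340, 337, 364, 376, 377, 372, 369, 369, 367, 352]
cols w7 214 [307, 299, 294, 294, 290, 290, 266, 237, 230, 236, 230, 237, 235, 230, 234, 236, 229, 257, 322, 378, 397, 404, 407, 416, 412, 422, 409]
cols w7 216 [338, 332, 311, 291, 287, 280, 260, 237, 230, 235, 231, 233, 234, 234, 234, 231, 233, 249, 293, 347, 383, 391, 395, 391, 392, 396, 393]
cols w7 226 [100, 109, 112, 101, 108, 121, 149, 193, 217, 230, 225, 229, 230, 228, 220, 195, 151, 112, 103, 102, 100, 101, 98, 107, 98, 97, 80]
cols w7 230 [100, 107, 97, 107, 101, 120, 154, 198, 221, 225, 225, 230, 229, 227, 220, 202, 152, 118, 105, 109, 99, 109, 107, 104, 99, 102, 92]
```

View pics/c10.png

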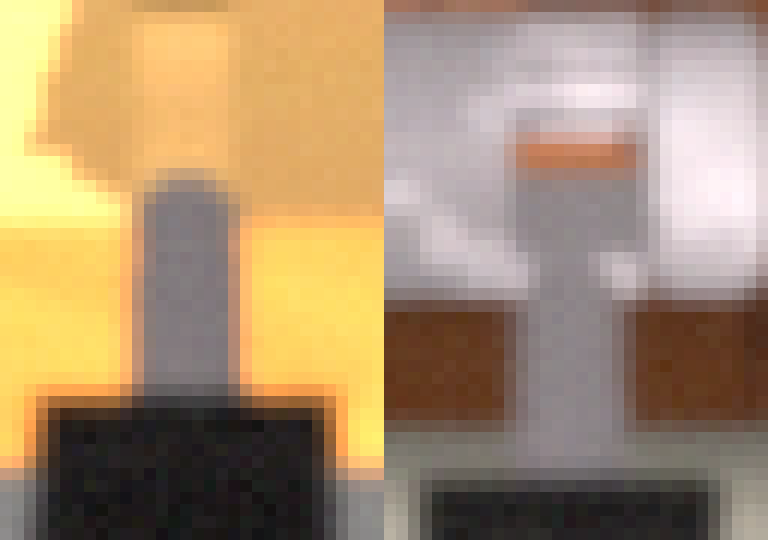

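The leg tip is nearly over the hole, with the hole centre at about (320,213.5). I'll correct by about 0.6 mm along the pin and −1 mm across, then come lower and look again.

Emit:
servo_tool(increments=[[-0.0005,0.0004,-0.004,0,0,0,-1],[-0.0009,0.0008,-0.008,0,0,0,-1],[-0.0009,0.0008,-0.0105,0,0,0,-1],[-0.0009,0.0008,-0.0105,0,0,0,-1],[-0.0009,0.0008,-0.0105,0,0,0,-1]])

```text
t: 13.6
position: [0.5088, 0.1882, 0.1647]
tool_rot: [[-0.0, 0.127, 0.992], [-0.0, 0.992, -0.127], [-1.0, -0.0, -0.0]]
contact_force: [0.4, -0.5, 0.2]
grip_width: 0.0093
```

Run:
```python
from h import *
s,c=wcap('w8'); print(s['t'],s['position'],np.round(s['tool_rot'],3).tolist(),s['contact_force'])
for k in (313,315,317,319,321,323,325):
        print(k,c['image'][198:242,k].astype(int).sum(1).tolist())
for r in (208,210,214,216,218,220,226,230): print('cols',r,c['image'][r,308:335].astype(int).sum(1).tolist())
f=lambda im,x,y,w,h,s: cv2.resize(im[y:y+h,x:x+w],(w*s,h*s),interpolation=cv2.INTER_NEAREST)
save('c11',np.clip(f(c['image'],295,190,48,50,12).astype(float)*1.8,0,255).astype(np.uint8))
```

```text
13.6 [0.50877205 0.18819771 0.16472915] [[-0.0, 0.127, 0.992], [-0.0, 0.992, -0.127], [-1.0, -0.0, -0.0]] [ 0.42874943 -0.45462794  0.19559769]
313 [128, 147, 157, 165, 172, 184, 190, 225, 255, 269, 262, 274, 279, 283, 300, 300, 285, 266, 263, 240, 232, 240, 241, 247, 244, 249, 251, 259, 269, 283, 300, 294, 219, 149, 126, 125, 121, 122, 119, 104, 76, 51, 63, 66]
315 [131, 130, 129, 124, 130, 136, 154, 205, 255, 271, 263, 267, 279, 298, 343, 345, 302, 275, 258, 226, 216, 227, 235, 229, 223, 225, 216, 217, 225, 236, 249, 246, 219, 205, 198, 208, 208, 211, 201, 163, 110, 71, 52, 64]
317 [134, 128, 127, 122, 118, 116, 149, 201, 255, 276, 264, 274, 286, 302, 366, 364, 325, 290, 267, 230, 218, 228, 233, 230, 234, 227, 228, 231, 231, 230, 231, 233, 229, 231, 230, 233, 231, 234, 223, 180, 118, 68, 51, 62]
319 [126, 126, 136, 124, 126, 125, 150, 204, 274, 291, 281, 289, 305, 318, 366, 371, 334, 309, 292, 243, 224, 238, 238, 232, 228, 228, 230, 230, 231, 235, 231, 234, 238, 235, 232, 228, 235, 234, 220, 180, 115, 72, 50, 56]
321 [126, 132, 128, 119, 120, 125, 154, 215, 288, 327, 301, 314, 330,
[... 1055 characters left out ...]
 306, 282, 263, 255, 258, 258, 267, 285, 292, 295, 291, 285, 289, 299, 346, 388, 410, 409, 401, 400, 394, 392, 385, 348]
cols 218 [319, 313, 315, 303, 265, 232, 224, 216, 218, 218, 217, 224, 222, 218, 219, 230, 274, 328, 373, 400, 399, 402, 401, 404, 402, 389, 354]
cols 220 [307, 307, 306, 293, 262, 241, 235, 235, 228, 233, 238, 238, 230, 234, 232, 232, 272, 318, 353, 371, 372, 377, 374, 376, 374, 364, 333]
cols 226 [283, 287, 298, 318, 306, 269, 241, 225, 229, 231, 228, 231, 230, 229, 232, 241, 268, 306, 331, 332, 337, 343, 347, 346, 347, 343, 316]
cols 230 [174, 174, 177, 178, 193, 219, 223, 219, 226, 229, 236, 238, 233, 225, 226, 201, 165, 155, 180, 189, 192, 195, 193, 194, 185, 161, 123]
```

View pics/c11.png

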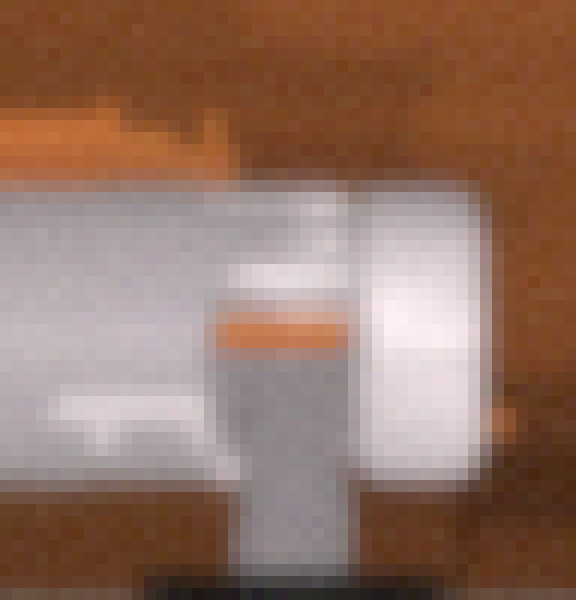

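Emit:
servo_tool(increments=[[0.0005,-0.0004,0,0,0,0,-1],[0.0005,-0.0004,0,0,0,0,-1],[0.0005,-0.0004,-0.0008,0,0,0,-1],[0.0005,-0.0004,-0.0016,0,0,0,-1],[0.0005,-0.0004,-0.0024,0,0,0,-1],[0.0005,-0.0004,-0.0032,0,0,0,-1],[0.0005,-0.0004,-0.0038,0,0,0,-1],[0.0005,-0.0004,-0.0038,0,0,0,-1]])

```text
t: 14.45
position: [0.5092, 0.1878, 0.1609]
tool_rot: [[-0.0, 0.126, 0.992], [-0.0, 0.992, -0.126], [-1.0, -0.0, -0.0]]
contact_force: [0.5, 0.5, -0.6]
grip_width: 0.0095
```

Run:
```python
from h import *
s,c=wcap('w9'); print(s['t'],s['position'],s['contact_force'],s['torque'])
f=lambda im,x,y,w,h,s: cv2.resize(im[y:y+h,x:x+w],(w*s,h*s),interpolation=cv2.INTER_NEAREST)
save('c12',np.clip(f(c['image'],295,190,48,50,12).astype(float)*1.8,0,255).astype(np.uint8))
```

```text
14.45 [0.5092027  0.18781457 0.1608586 ] [ 0.51556474  0.48679957 -0.61337254] [ 0.01174175 -0.00397505 -0.04047882]
```

View pics/c12.png

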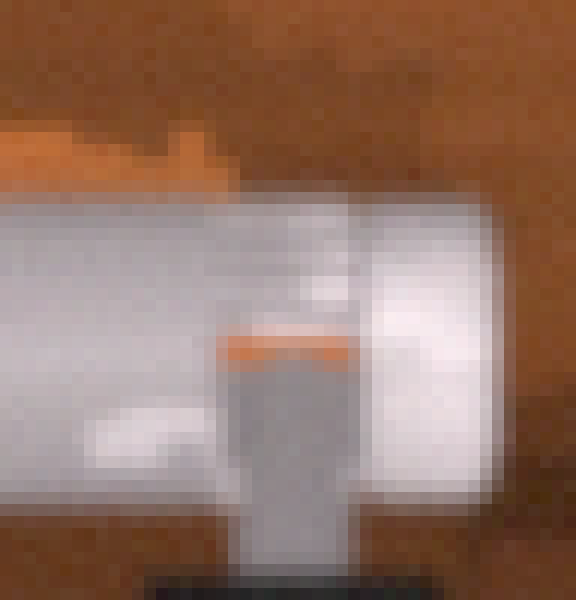

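The tip shows inside the hole mouth and there is no contact force. I'll go down slowly.

Emit:
servo_tool(increments=[[0,-0.0002,-0.001,0,0,0,-1],[0,-0.0002,-0.002,0,0,0,-1],[0,-0.0002,-0.003,0,0,0,-1],[0,-0.0002,-0.004,0,0,0,-1],[0,-0.0002,-0.005,0,0,0,-1],[0,-0.0002,-0.006,0,0,0,-1]])

```text
t: 15.1
position: [0.5093, 0.1876, 0.1549]
tool_rot: [[-0.0, 0.126, 0.992], [-0.0, 0.992, -0.126], [-1.0, -0.0, -0.0]]
contact_force: [0.7, 0.2, -0.1]
grip_width: 0.0092
```

Emit:
servo_tool(increments=[[0,0,-0.001,0,0,0,-1],[0,0,-0.002,0,0,0,-1],[0,0,-0.003,0,0,0,-1],[0,0,-0.004,0,0,0,-1],[0,0,-0.005,0,0,0,-1],[0,0,-0.006,0,0,0,-1]])

```text
t: 15.7
position: [0.5093, 0.1876, 0.1489]
tool_rot: [[0.0, 0.126, 0.992], [-0.0, 0.992, -0.126], [-1.0, -0.0, 0.0]]
contact_force: [0.0, 0.3, -0.8]
grip_width: 0.0092
```

Emit:
servo_tool(increments=[[0,0,-0.001,0,0,0,-1],[0,0,-0.002,0,0,0,-1],[0,0,-0.003,0,0,0,-1],[0,0,-0.004,0,0,0,-1],[0,0,-0.005,0,0,0,-1]])

```text
t: 16.2
position: [0.5093, 0.1876, 0.1439]
tool_rot: [[-0.0, 0.127, 0.992], [-0.0, 0.992, -0.127], [-1.0, -0.0, -0.0]]
contact_force: [0.8, -0.9, -0.5]
grip_width: 0.0094
```

Run:
```python
from h import *
s,c=wcap('w10'); print(s['t'],s['position'],s['contact_force'],s['torque'])
f=lambda im,x,y,w,h,s: cv2.resize(im[y:y+h,x:x+w],(w*s,h*s),interpolation=cv2.INTER_NEAREST)
save('c13',np.clip(f(c['image'],280,190,80,70,9).astype(float)*1.8,0,255).astype(np.uint8))
```

```text
16.2 [0.50927634 0.18761257 0.14390817] [ 0.79967199 -0.93095904 -0.486678  ] [-0.03317065 -0.02684506 -0.00917936]
```

View pics/c13.png

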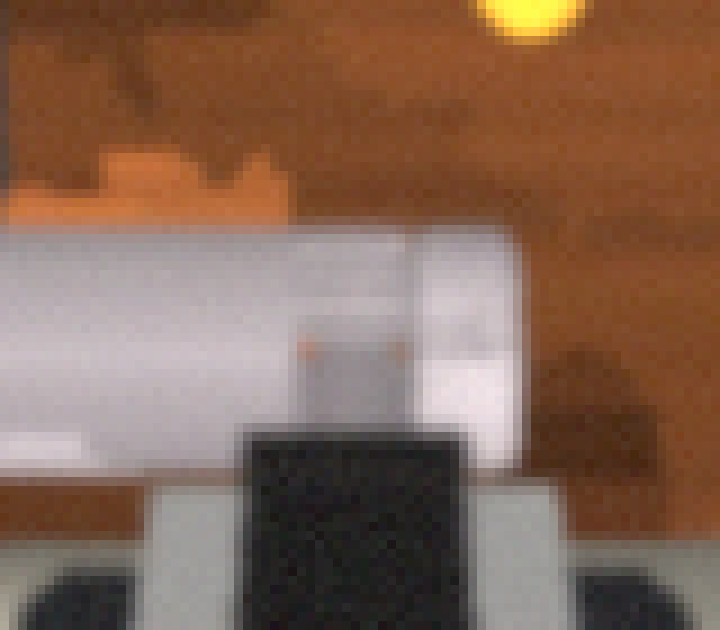

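The leg is centred in the hole, with gaps showing on both sides at about (308,348) and (400,348) in the crop. I'll carry on down through the sprung-leg resistance in small steps.

Emit:
servo_tool(increments=[[0,0,-0.001,0,0,0,-1],[0,0,-0.002,0,0,0,-1],[0,0,-0.003,0,0,0,-1],[0,0,-0.004,0,0,0,-1],[0,0,-0.005,0,0,0,-1]])

```text
t: 16.75
position: [0.5099, 0.1877, 0.1393]
tool_rot: [[0.001, 0.127, 0.992], [0.0, 0.992, -0.127], [-1.0, 0.0, 0.001]]
contact_force: [1.8, -0.4, 2.5]
grip_width: 0.0094
```

Emit:
servo_tool(increments=[[0,0,-0.001,0,0,0,-1],[0,0,-0.002,0,0,0,-1],[0,0,-0.003,0,0,0,-1],[0,0,-0.004,0,0,0,-1]])

```text
t: 17.15
position: [0.51, 0.1878, 0.1357]
tool_rot: [[0.002, 0.127, 0.992], [0.001, 0.992, -0.127], [-1.0, 0.001, 0.001]]
contact_force: [2.9, -0.8, 5.6]
grip_width: 0.0093
```

Emit:
servo_tool(increments=[[0,0,-0.001,0,0,0,-1],[0,0,-0.002,0,0,0,-1],[0,0,-0.003,0,0,0,-1],[0,0,-0.004,0,0,0,-1]])

```text
t: 17.55
position: [0.5098, 0.1873, 0.1308]
tool_rot: [[0.001, 0.127, 0.992], [-0.0, 0.992, -0.127], [-1.0, -0.0, 0.001]]
contact_force: [6.0, -0.7, 1.0]
grip_width: 0.0091
```

Emit:
servo_tool(increments=[[0,0,-0.001,0,0,0,-1],[0,0,-0.002,0,0,0,-1],[0,0,-0.003,0,0,0,-1],[0,0,-0.004,0,0,0,-1],[0,0,-0.004,0,0,0,-1]])

```text
t: 18.05
position: [0.5086, 0.1875, 0.1263]
tool_rot: [[-0.002, 0.126, 0.992], [-0.001, 0.992, -0.126], [-1.0, -0.001, -0.002]]
contact_force: [2.1, -0.3, -2.7]
grip_width: 0.0093
```

Emit:
servo_tool(increments=[[0,0,-0.0007,0,0,0,-1],[0,0,-0.0014,0,0,0,-1],[0,0,-0.002,0,0,0,-1],[0,0,-0.002,0,0,0,-1]])

```text
t: 18.45
position: [0.5088, 0.1877, 0.1251]
tool_rot: [[-0.001, 0.126, 0.992], [-0.0, 0.992, -0.126], [-1.0, -0.0, -0.001]]
contact_force: [-2.7, -0.9, 3.7]
grip_width: 0.0091
```

Emit:
servo_tool(increments=[[0,0,-0.0008,0,0,0,-1],[0,0,-0.0012,0,0,0,-1],[0,0,-0.0012,0,0,0,-1]])

```text
t: 18.75
position: [0.509, 0.1877, 0.1248]
tool_rot: [[-0.0, 0.126, 0.992], [0.0, 0.992, -0.126], [-1.0, 0.0, -0.001]]
contact_force: [-5.2, -1.4, 14.3]
grip_width: 0.0092
```

Run:
```python
from h import *
s,c=wcap('w11'); print(s['t'],s['position'],s['contact_force'],s['torque'])
f=lambda im,x,y,w,h,s: cv2.resize(im[y:y+h,x:x+w],(w*s,h*s),interpolation=cv2.INTER_CUBIC)
save('c14',np.clip(f(c['image'],280,190,80,70,9).astype(float)*1.5,0,255).astype(np.uint8))
A=eyes.capture('side');save('d11',f(A['image'],280,140,90,80,8))
```

```text
18.75 [0.50904758 0.18772896 0.124775  ] [-5.21572736 -1.44356062 14.25251715] [-0.62645067  1.1785882  -0.01177659]
```

View pics/c14.png

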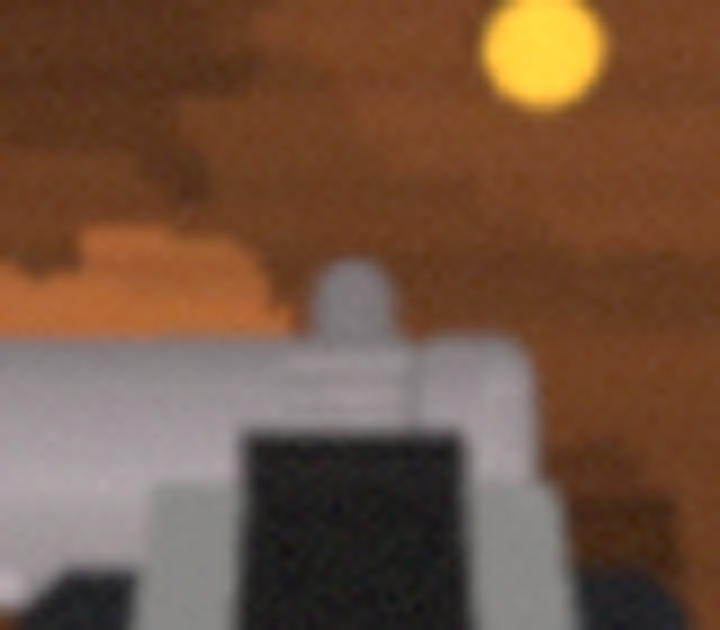

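The clip is seated: travel stops at TCP z = 0.1248 with 14 N, and the leg tip sticks out below the pin. I'll relax the load, open the gripper and back straight up.

Emit:
servo_tool(increments=[[-0.0003,0,0.001,0,0,0,-1],[-0.0003,0,0.0014,0,0,0,-1],[-0.0003,0,0.0014,0,0,0,0],[-0.0003,0,0.0014,0,0,0,0],[-0.0003,0,0.0014,0,0,0,0],[-0.0003,0,0.0014,0,0,0,0]])

```text
t: 19.45
position: [0.5089, 0.1876, 0.1251]
tool_rot: [[-0.0, 0.127, 0.992], [-0.0, 0.992, -0.127], [-1.0, -0.0, -0.0]]
contact_force: [0.1, -0.1, 0.3]
grip_width: 0.0428
```

Released. Now up and back to look.

Emit:
servo_tool(increments=[[0,0,0.005,0,0,0,0],[0,0,0.02,0,0,0,0],[0,0,0.045,0,0,0,0],[0,0,0.075,0,0,0,0],[0.01,0,0.09,0,0,0,1],[0.035,0,0.095,0,0,0,1],[0.06,-0.005,0.095,0,0,0,1],[0.075,-0.008,0.095,0,0,0,1],[0.082,-0.008,0.095,0,0,0,1],[0.082,-0.008,0.095,0,0,0,1]])

```text
t: 20.45
position: [0.5913, 0.1795, 0.22]
tool_rot: [[-0.0, 0.127, 0.992], [-0.0, 0.992, -0.127], [-1.0, -0.0, -0.0]]
contact_force: [0.1, 0.3, -0.1]
grip_width: 0.0857
```

Emit:
servo_tool(increments=[[0,0,0,0,0,0,1],[0,0,0,0,0,0,1],[0,0,0,0,0,0,1]])

```text
t: 20.75
position: [0.5904, 0.18, 0.2204]
tool_rot: [[-0.0, 0.126, 0.992], [0.0, 0.992, -0.126], [-1.0, 0.0, -0.0]]
contact_force: [0.5, -0.4, 0.0]
grip_width: 0.0856
```

Run:
```python
from h import *
s,c=wcap('w12'); print(s['t'],s['position'],s['contact_force'])
f=lambda im,x,y,w,h,s: cv2.resize(im[y:y+h,x:x+w],(w*s,h*s),interpolation=cv2.INTER_CUBIC)
save('c15',f(c['image'],230,50,160,120,5))
A=eyes.capture('side');B=eyes.capture('scene')
save('d12',np.hstack([f(A['image'],290,145,60,75,6),f(B['image'],310,170,70,75,6)]))
save('b12',B['image']); np.savez('pics/b12.npz',**B)
```

```text
20.75 [0.5904283  0.17998254 0.22039054] [ 0.51720677 -0.44367859  0.03172321]
```

View pics/c15.png

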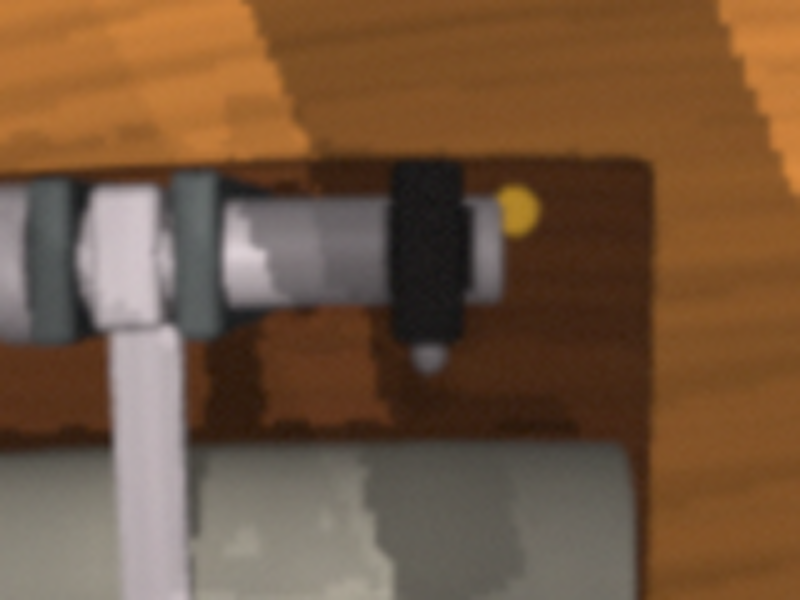

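View pics/d12.png

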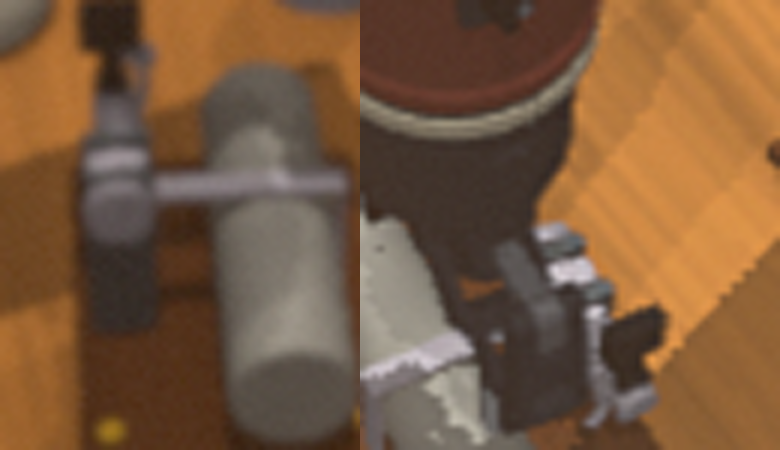

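View pics/b12.png

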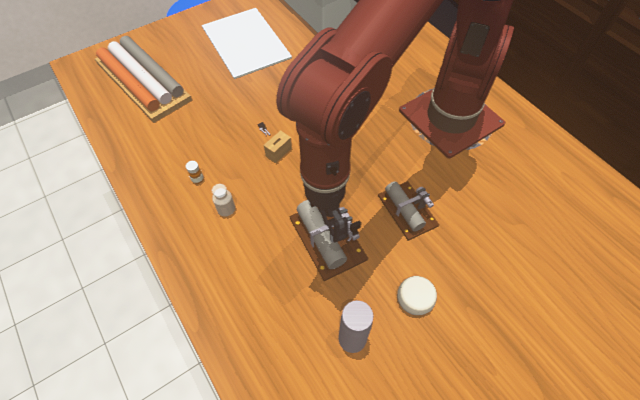

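Before handing in I'll clear the arm away for an unobstructed view of the clip.

Emit:
servo_tool(increments=[[0,-0.02,0.01,0,0,0,1],[0,-0.055,0.025,0,0,0,1],[-0.005,-0.1,0.04,0,0,0,1],[-0.01,-0.145,0.05,0,0,0,1],[-0.015,-0.19,0.05,0,0,0,1],[-0.02,-0.235,0.05,0,0,0,1],[-0.02,-0.27,0.05,0,0,0,1],[-0.02,-0.29,0.05,0,0,0,1],[-0.02,-0.3,0.05,0,0,0,1],[-0.02,-0.3,0.05,0,0,0,1]])

```text
t: 21.9
position: [0.5706, -0.1221, 0.2706]
tool_rot: [[0.0, 0.129, 0.992], [-0.0, 0.992, -0.129], [-1.0, -0.0, 0.0]]
contact_force: [-0.4, 0.4, -0.2]
grip_width: 0.0852
```

Run:
```python
from h import *
B=eyes.capture('scene');A=eyes.capture('side'); s=robot.state(); print(s['t'],s['position'])
f=lambda im,x,y,w,h,s: cv2.resize(im[y:y+h,x:x+w],(w*s,h*s),interpolation=cv2.INTER_CUBIC)
save('d13',np.hstack([f(B['image'],325,190,50,60,8),f(A['image'],295,140,45,60,8)]))
# predicted key points if home
h=np.array([.5109,.1868,0]);x=np.array([.992,-.127,0])
for n,X in dict(griptop=h+[0,0,.132],grip=h+[0,0,.12],seat=h+[0,0,.08],tip=h+[0,0,.0515],springend=h+.012*x+[0,0,.06]).items():
    for nm,c,o in (('scene',B,(325,190)),('side',A,(295,140))): print(n,nm,(8*(np.array(proj(c,X))-o)).round(0))
# bystander change
A0=np.load('pics/scene0.npz')['image'].astype(int)
d=np.abs(B['image'].astype(int)-A0).sum(2)
for n,(u,v,w,hh) in dict(flask=(335,298,42,56),jar=(208,180,32,40),vial=(184,158,22,28),spec=(395,273,46,46)).items(): print(n,d[v:v+hh,u:u+w].mean().round(1))
```

```text
22.0 [ 0.57110199 -0.11922576  0.27027555]
griptop scene [233. 259.]
griptop side [98. 36.]
grip scene [231. 279.]
grip side [99. 69.]
seat scene [222. 343.]
seat side [105. 175.]
tip scene [217. 386.]
tip side [108. 248.]
springend scene [183. 389.]
springend side [146. 225.]
flask 6.1
jar 8.6
vial 5.3
spec 5.6
```

View pics/d13.png

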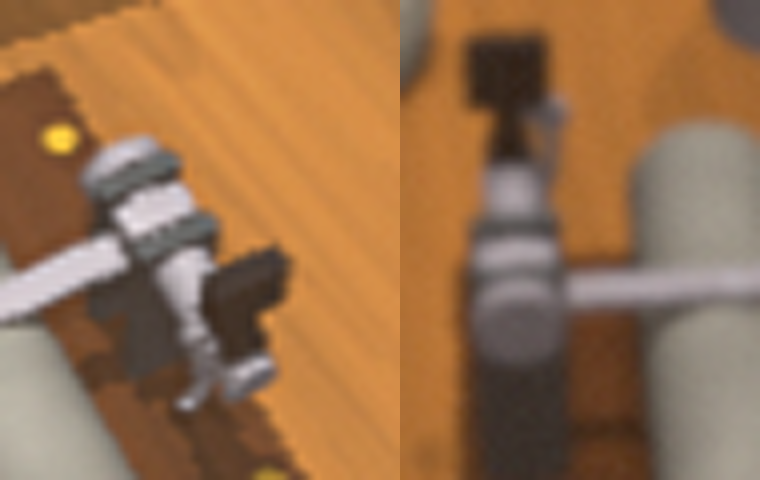

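The flange rests on the shank and the sprung leg wraps round it. The tab and leg end sit where predicted for home, and the bystanders have not moved. I'm handing the job in.

```bash
python3 -c "
from bench import robot
print(robot.finish_job())"
```

```text
the job is handed in; nothing more can be done
None
```

The job is handed in at about t = 22 s of the 72 s allowed; no verdict was reported. By my last checks the clip is home in the larger cradle.

- **Pin:** I pushed it with closed fingers until travel stopped at about 20 N. The wrist view then showed its head against the near ear and the cross hole open.
- **Clip:** I took the clip from the block and lined its straight leg up with the hole in the wrist view. I then lowered it in 1 mm steps. Resistance peaked at about 6 N as the sprung leg passed the shank, then dropped off. The flange stopped on the pin at 14 N, under the 25 N limit.
- **Release:** I relaxed the load, opened the gripper and moved the arm clear.

Last pictures:
- **Clip position:** It stands upright, flange on the shank and sprung leg round it. Tab and leg end are within about 2 px of where they should be when home.
- **Bystanders:** The flask, jar, vial and specimen look unmoved.

Two things disagreed along the way. My estimates of the leg-tip and hole positions across the pin differed by about 1 mm, so I picked a value between them; the leg then went in without touching. I saw the sprung leg closed only in the scene picture; there was no direct reading of it.

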